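Hook the blue cast shelf into the slotted rack

ROBOT

A 7-joint arm with a two-finger parallel gripper is mounted at the origin on a cart in front of the work surface, level with it; the furniture and walls round the work are solid. World frame = base frame: x ahead of the robot, y to its left, z up, the work surface at z = 0. Lengths are in m, angles in rad, forces in N, time in s.
With the tool pointing down it reaches from about 0.4 to 0.85 m from the base axis. Payload 4.5 kg.
Tool frame: the origin (TCP) lies at the very end of the fingers, on their centre line; the grasp point (between the pads) lies 19 mm behind it (arm.hold_point_z is the distance from the TCP to the grasp point, in m); z points along the fingers, x is the direction in which the jaws open and shut, and the axes are right-handed (so a half turn about z gives the same grasp; the last joint's range is limited). The gripper opens to 85 mm and grips with 20 to 120 N. Pads are 22 mm wide; open, the fingers measure 114 mm over their backs; the gripper's body (76 mm by 85 mm) begins 54 mm behind the grasp point. The pads swing forward as they close: fully open they stand 13 mm farther back than shut.
Start: joints at [1.161, 0.689, -0.195, 1.565, 0.157, 0.902, -0.215], TCP at [0.268, -0.564, 0.2] pointing down, gripper open.
Joint ranges: [-3.01, 3.01], [-0.46, 2.08], [-1.47, 1.51], [0.13, 2.56], [-1, 4.14], [0.04, 2.09], [-2.66, 2.66]. Speed limits (rad/s): [2.57, 2.57, 3.14, 3.14, 3.14, 3.14, 3.14].

INTERFACE

Orientations are given as a rotation vector (axis times angle).
In Python, from station import arm, eyes gives the robot as it stands. The module is installed in compiled form; this text tells all that it offers.
- The arm moves only by the shell command python3 -m creep 'ROWS' [OPENING] [FORCE]. ROWS is JSON, a list of rows, each a list of 6 numbers: the shift along the tool's x, y, z in mm, then the turn, a rotation vector about the tool's x, y, z in rad. A call has 1 to 10 rows; each row shifts and turns the commanded pose from where the row before left it, along the tool's axes as they then stand; what a row does not reach is not made up. A row lasts 1/10 s, in which the tool goes at most 50 mm and 8.59 degrees, less where a joint would pass 70% of its speed; a pose out of reach is approached as far as the arm can. A call with a gripper value outside its range is refused whole. OPENING is the opening, from 0 (shut) to 1 (fully open), set as the call begins (- or left out, the last holds). The fingers move at their own pace and stop on an object; FORCE is the grip in N (left out, the last holds). Time passes only in rows, so rows that do not move let the fingers close. It gives the time, the measured TCP pose, the force and the opening at its end, in the units of the state.
- arm.get_state(): the state, without advancing time (a new reading comes with each control period).
- eyes.read_camera(name): name is "scene" or "side" or "wrist"; returns a dict with "frame" (384x512x3 uint8, red, green, blue), "depth" (384x512 float32, m along the optical axis (not along the pixel's ray), 0 where there is no reading), "vfov" (degrees; the focal length in pixels is half the picture's height over the tangent of half this angle, whatever the lens; pixels are square), "cx", "cy" (the principal point, pixels), "k1" (the pictures are not rectified: a ray, as slopes to the right and down, at radius r is drawn at 1 + k1 r^2 times it, then the intrinsics apply), "rvec" (rotation vector, rad) and "tvec" (3), from world to camera coordinates, as OpenCV has them. Camera axes: x right, y down, z forward; pixel columns grow to the right and rows downward; lengths in m; the calibration is good to about 2 mm. A picture is of the moment at which its call begins.
- arm.job_done(): hands the job in, once; it reports no verdict.
The state is a dict: "time": time; "joints": joint angles; "joint_velocities": joint speeds; "effort": joint torques, N m; "eef_pos": TCP position; "tool_rot": TCP orientation; "force": force on the tool from outside, world axes, zero at the start; "wrist_torque": the same for the moment, N m; "width": finger opening in m.
Only numpy, scipy, OpenCV 4.12 (cv2) and the standard library are available. Lean on these libraries where they do the work, as an engineer would, in place of code of your own. Each camera call takes 0.05 s, during which the arm holds its last target.

TASK

Take the blue cast shelf by its upright grip and hook its two steel tabs through the wide upper parts of the two slots in the grey rack, back against the rack. Then lower it (do not drop it) and push it fully down until the red spring catch snaps back out over it, and let go; leave the orange shelf where it stands.

Things in the scene. Friction and masses are not known exactly. Their poses are not given: they have to be found in the camera images.
- blue_shelf_grip (a point): Blue hook-on shelf to hang, loose, about 180 g, standing on its flat underside. Point: middle of its upright grip plate (black rubber faces), 88 mm above the underside. Plate: 12 mm thick along y, 36 mm along x, ends 17 mm above the point. x points level to the back plate with the tabs, z up. Tray 75 mm (x) by 140 mm (y), clear floor on both sides of the grip
- blue_shelf_tabs (a point): Point midway between the blue shelf's two steel tabs at tab-axis height, in the rear plane of the two black buffers low on its back plate (they rest on the rack): 58 mm along +x and 34 mm below blue_shelf_grip, same axes. Tabs: 8 mm rods at y = -35, +35 mm, reaching 8 mm straight back of this plane, then bent down and back; tips 23 mm behind it, 20 mm below the axis
- orange_shelf_grip (a point): Orange shelf, the same as the blue one in all but colour, loose; it stays where it stands. Same point and axes as blue_shelf_grip
- rack_seat (a point): Grey slotted rack, fixed: flat 4 mm uprights, 165 mm high, 114 mm wide. Point on the front face midway between the slots (centres y = -35, +35 mm), 91 mm above the counter, at the slots' narrow lower part; slots end 4 mm below it. x points through the slots, away from the hanging side; z up. Locked, blue_shelf_tabs lies at this point (2 to 5 mm play), axes parallel
- rack_entry (a point): Point 53 mm straight above rack_seat, same axes: bring blue_shelf_tabs here along +x to pass the tabs in (room: 8 mm up or down, 10 mm sideways, up to 8 mm short in x), then go straight down. Slots are 28 mm wide from 29 mm below to 13 mm above this point; beneath that they narrow over 12 mm to 22 mm wide. The rack's top edge is 21 mm above this point
- catch (a joint): Red sprung catch, a sloping tongue in the middle of the rack, its nose 13 mm above rack_seat: 0 = out (rest), up to 0.010 m pressed in along +x. As the shelf is pushed down, the steel ridge on its back plate presses it in; it springs back out over the ridge when the shelf is home. This takes some 5 to 20 N down; the shelf's own weight, set down gently, does not do it

How it is judged:
By the outcome, as a careful person would: the job done as asked, in the order asked, and still so for the second after the job is handed in, with the robot touching nothing.
It also fails if it takes over 35 s, if anything falls off the work surface, if the arm or the gripper's body presses on something with over 40 N, if the wrist force passes 120 N, or if a joint passes its speed limit or range.

## Working session

There is one attempt and no reset: what is moved stays moved. The work goes in short steps, Python scripts to look and compute and a shell command to move; the robot and the scene stay as the last step left them, time stands still between calls to the robot, and variables do not carry over. Pictures are saved under pics/ and viewed, and the job is handed in when it is done.

```bash
mkdir -p pics; cat > h.py <<'E'
import numpy as np, cv2
from station import arm, eyes
def cam(n):
    c=eyes.read_camera(n); H=c["frame"].shape[0]
    c["f"]=H/2/np.tan(np.radians(c["vfov"])/2)
    c["R"]=cv2.Rodrigues(np.array(c["rvec"],float))[0]; c["t"]=np.array(c["tvec"],float).ravel()
    c["K"]=np.array([[c["f"],0,c["cx"]],[0,c["f"],c["cy"]],[0,0,1]]); c["D"]=np.array([c["k1"],0,0,0,0.])
    return c
def pts(c,uv,d):
    s=cv2.undistortPoints(np.array(uv,float).reshape(-1,1,2),c["K"],c["D"]).reshape(-1,2)
    P=np.c_[s,np.ones(len(s))]*np.array(d)[:,None]
    return (P-c["t"])@c["R"]
def ray(c,uv,z):
    o=-c["R"].T@c["t"]; p=pts(c,uv,np.ones(len(uv)))-o
    return o+p*((z-o[2])/p[:,2])[:,None]
def cloud(c):
    h,w=c["depth"].shape; v,u=np.mgrid[:h,:w]
    return pts(c,np.c_[u.ravel(),v.ravel()],c["depth"].ravel()).reshape(h,w,3)
def proj(c,P):
    return cv2.projectPoints(np.array(P,float).reshape(-1,1,3),np.array(c["rvec"],float),c["t"],c["K"],c["D"])[0].reshape(-1,2)
def save(c,n): cv2.imwrite(f"pics/{n}.png",c["frame"][:,:,::-1])
E
python3 - <<'E'
from h import *
for n in("scene","side","wrist"):
    c=cam(n); save(c,n+"0"); print(n,-c["R"].T@c["t"],c["vfov"],c["k1"],c["R"][2])
print(arm.get_state(), arm.hold_point_z)
E
```

```text
scene [-0.47773523  0.77409035  0.79922987] 45.208424741704995 0.019123595472149424 [ 0.71371877 -0.52153788 -0.4675508 ]
side [ 0.53994148 -0.8091458   0.84582183] 51.506681624194236 -0.002749041771592518 [ 0.00227803  0.75984404 -0.65010141]
wrist [ 0.3331274  -0.53241573  0.37337537] 63.65326740041537 -4.695126374871302e-05 [-0.25870334 -0.12074288 -0.95838079]
{'time': 0.15, 'joints': array([ 1.16080302,  0.68979163, -0.19450734,  1.56611606,  0.15727341,
        0.90247916, -0.21510815]), 'joint_velocities': array([ 0.00040622, -0.00322746, -0.00033896, -0.00376778,  0.00104411,
        0.00112812, -0.00012774]), 'effort': array([-1.95415865e-03, -5.39936614e+01, -1.26854282e+00, -1.58718807e+01,
        9.28586436e-03,  6.48992602e-03,  1.87654496e-05]), 'eef_pos': array([ 0.26808441, -0.56398666,  0.19956467]), 'tool_rot': array([-2.65532476e+00,  1.67768604e+00,  1.94529709e-03]), 'force': array([-0.0066017 ,  0.63246781, -0.44228353]), 'wrist_torque': array([ 0.03401802, -0.05673642,  0.03174689]), 'width': 0.0853915551025208} 0.0187
```

```bash
sleep 4; ls pics
```

```text
scene0.png
side0.png
wrist0.png
```

View pics/scene0.png

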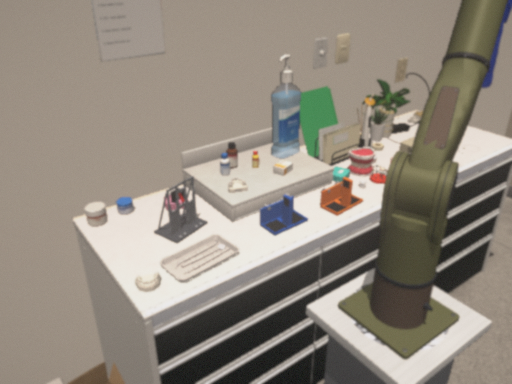

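View pics/side0.png

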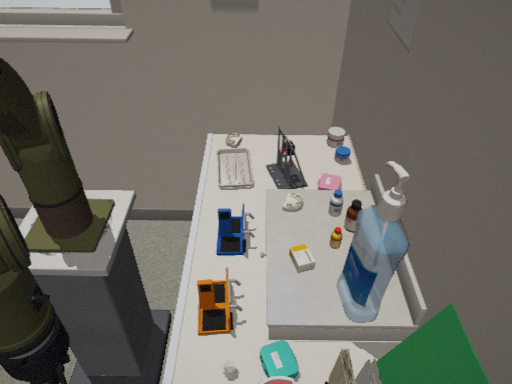

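The scene view shows the blue shelf at (285,213), the orange one at (340,197) and the rack at (180,215). In the side view they are at (232,232), (214,305) and (287,165). Next I'll measure them from masks and depth.

```bash
python3 - <<'E'
from h import *
for n,boxes in(("scene",{"b":(255,190,60,50),"o":(315,170,60,50),"r":(150,172,64,74)}),("side",{"b":(205,195,70,70),"o":(185,265,70,75),"r":(255,120,64,74)})):
    c=cam(n); P=cloud(c); 
    tiles=[]
    for k,(x,y,w,h) in boxes.items():
        im=c["frame"][y:y+h,x:x+w,::-1]; tiles.append(cv2.resize(im,(260,280),interpolation=cv2.INTER_CUBIC))
        Q=P[y:y+h,x:x+w].reshape(-1,3); hsv=cv2.cvtColor(c["frame"],cv2.COLOR_RGB2HSV)[y:y+h,x:x+w].reshape(-1,3).astype(int)
        m={"b":(hsv[:,0]>105)&(hsv[:,0]<125)&(hsv[:,1]>140),"o":(hsv[:,0]<18)&(hsv[:,1]>150),"r":(hsv[:,2]<90)}[k]
        q=Q[m&(Q[:,2]>-.02)&(Q[:,2]<.25)]
        print(n,k,len(q),np.percentile(q,[1,50,99],axis=0).round(3).tolist())
        for z in (0.0,.01,.03,.05,.07,.09,.11,.13,.15):
            s=q[abs(q[:,2]-z)<.008]
            if len(s)>5: print("  z",z,len(s),np.percentile(s,[3,50,97],axis=0)[:,:2].round(3).tolist())
    cv2.imwrite(f"pics/{n}_t.png",np.hstack(tiles))
E
```

```text
scene b 5 [[0.485, -0.04, 0.002], [0.497, -0.035, 0.002], [0.502, -0.033, 0.005]]
scene o 538 [[0.402, -0.489, 0.003], [0.468, -0.261, 0.025], [0.502, -0.196, 0.103]]
  z 0.0 78 [[0.408, -0.328], [0.468, -0.262], [0.482, -0.204]]
  z 0.01 214 [[0.402, -0.486], [0.464, -0.261], [0.501, -0.196]]
  z 0.03 120 [[0.412, -0.294], [0.472, -0.261], [0.481, -0.2]]
  z 0.05 102 [[0.411, -0.284], [0.47, -0.261], [0.481, -0.202]]
  z 0.07 23 [[0.412, -0.263], [0.423, -0.261], [0.452, -0.235]]
  z 0.11 9 [[0.415, -0.267], [0.432, -0.263], [0.439, -0.259]]
scene r 101 [[0.621, 0.209, 0.004], [0.641, 0.237, 0.112], [0.684, 0.263, 0.144]]
  z 0.0 20 [[0.647, 0.209], [0.666, 0.219], [0.685, 0.237]]
  z 0.01 35 [[0.64, 0.209], [0.665, 0.223], [0.684, 0.237]]
  z 0.11 24 [[0.628, 0.226], [0.637, 0.259], [0.646, 0.263]]
  z 0.13 23 [[0.623, 0.226], [0.639, 0.257], [0.649, 0.263]]
side b 643 [[0.437, -0.108, 0.0], [0.467, -0.043, 0.014], [0.509, 0.031, 0.104]]
  z 0.0 253 [[0.438, -0.107], [0.476, -0.059], [0.503, 0.031]]
  z 0.01 309 [[0.437, -0.107], [0.474, -0.054], [0.509, 0.031]]
  z 0.03 54 [[0.441
[... 747 characters left out ...]
446, -0.273]]
  z 0.11 45 [[0.415, -0.278], [0.433, -0.272], [0.446, -0.267]]
side r 975 [[0.587, 0.169, 0.001], [0.638, 0.22, 0.009], [0.7, 0.302, 0.161]]
  z 0.0 387 [[0.59, 0.171], [0.651, 0.22], [0.696, 0.292]]
  z 0.01 561 [[0.59, 0.171], [0.644, 0.222], [0.695, 0.292]]
  z 0.03 52 [[0.613, 0.184], [0.635, 0.215], [0.693, 0.279]]
  z 0.05 48 [[0.616, 0.181], [0.636, 0.208], [0.687, 0.273]]
  z 0.07 42 [[0.615, 0.182], [0.635, 0.211], [0.647, 0.274]]
  z 0.09 38 [[0.614, 0.183], [0.637, 0.213], [0.668, 0.28]]
  z 0.11 34 [[0.613, 0.183], [0.641, 0.223], [0.656, 0.28]]
  z 0.13 52 [[0.615, 0.181], [0.645, 0.224], [0.661, 0.285]]
  z 0.15 30 [[0.614, 0.181], [0.635, 0.212], [0.653, 0.282]]
```

View pics/scene_t.png

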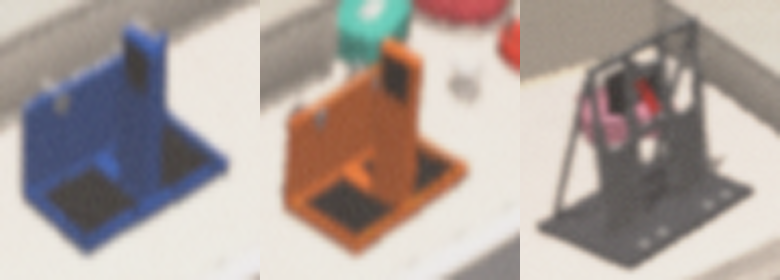

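View pics/side_t.png

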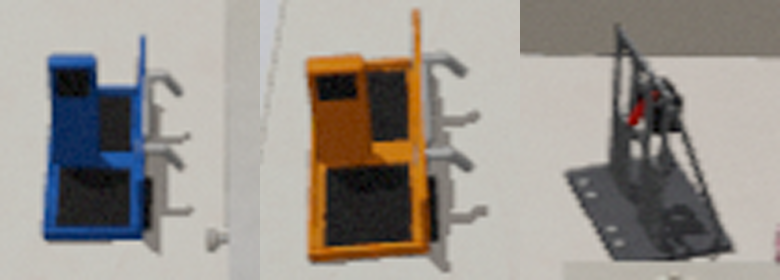

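The shelf's back plate faces +x, and so does the rack's hanging side. Now I'll get finer estimates of yaw and position.

```bash
python3 - <<'E'
from h import *
c=cam("side");P=cloud(c);hsv=cv2.cvtColor(c["frame"],cv2.COLOR_RGB2HSV).astype(int)
d=cam("scene");Pd=cloud(d);hd=cv2.cvtColor(d["frame"],cv2.COLOR_RGB2HSV).astype(int)
def near(P,x0,x1,y0,y1,z0,z1): return (P[...,0]>x0)&(P[...,0]<x1)&(P[...,1]>y0)&(P[...,1]<y1)&(P[...,2]>z0)&(P[...,2]<z1)
# blue: grip top, scene & side
for nm,X,(x0,x1,y0,y1) in(("b",None,(.40,.55,-.14,.06)),("o",None,(.37,.53,-.37,-.16))):
  for cn,PP in(("side",P),("scene",Pd)):
    m=near(PP,x0,x1,y0,y1,.094,.12); q=PP[m]
    print(nm,cn,"top",len(q), q.mean(0).round(4) if len(q) else"", np.percentile(q,[3,97],axis=0).round(4).tolist() if len(q) else "")
    if len(q)>8:
        r=cv2.minAreaRect((q[:,:2]*1000).astype(np.float32)); print(r)
    m=near(PP,x0,x1,y0,y1,.004,.02); q=PP[m]
    if len(q)>8:print("  tray",len(q),cv2.minAreaRect((q[:,:2]*1000).astype(np.float32)))
# rack plate
for cn,PP in(("side",P),("scene",Pd)):
    m=near(PP,.58,.72,.14,.33,.02,.19); q=PP[m]; print("rack",cn,len(q))
    h=np.histogram2d(q[:,1],q[:,0],bins=[np.arange(.14,.33,.01),np.arange(.58,.72,.01)])[0].astype(int); print(h)
    m=near(PP,.56,.75,.14,.33,.0025,.012)&((c if cn=="side" else d)["frame"].max(2)<125); q=PP[m]
    print("base",len(q),cv2.minAreaRect((q[:,:2]*1000).astype(np.float32)))
    m=near(PP,.58,.72,.14,.33,.15,.19);q=PP[m];print("topedge",len(q),np.c_[q].round(3)[::max(1,len(q)//25)].tolist())
E
```

```text
b side top 76 [ 0.4562 -0.0389  0.1014] [[0.4386, -0.044, 0.0961], [0.4734, -0.0299, 0.1058]]
((455.80902099609375, -37.290321350097656), (35.73199462890625, 15.401313781738281), 0.08832423388957977)
  tray 573 ((472.8207092285156, -26.68475341796875), (80.34679412841797, 164.0168914794922), 1.6363017559051514)
b scene top 47 [ 0.4527 -0.0311  0.101 ] [[0.4377, -0.0378, 0.0951], [0.4717, -0.0253, 0.1061]]
((455.82794189453125, -31.283615112304688), (37.026878356933594, 13.344518661499023), 3.5590932369232178)
  tray 500 ((467.3065185546875, -32.80419158935547), (162.37660217285156, 84.66572570800781), 86.585205078125)
o side top 105 [ 0.4297 -0.2724  0.1015] [[0.4132, -0.2776, 0.095], [0.4462, -0.2645, 0.1054]]
((429.6631774902344, -271.2428894042969), (33.7535285949707, 15.173399925231934), 5.033059120178223)
  tray 831 ((435.83319091796875, -278.08380126953125), (130.23776245117188, 160.141845703125), 2.5116512775421143)
o scene top 44 [ 0.4265 -0.264   0.1007] [[0.4103, -0.273, 0.0951], [0.4463, -0.2568, 0.1049]]
((427.4168701171875, -265.28033447265625), (18.81662940979004, 40.29
[... 2733 characters left out ...]
24627685546875, 168.1377410888672), 19.274269104003906)
topedge 112 [[0.646, 0.192, 0.164], [0.644, 0.193, 0.162], [0.64, 0.202, 0.163], [0.645, 0.186, 0.156], [0.642, 0.201, 0.159], [0.65, 0.184, 0.15], [0.637, 0.211, 0.16], [0.643, 0.187, 0.151], [0.635, 0.219, 0.161], [0.623, 0.238, 0.168], [0.634, 0.22, 0.158], [0.624, 0.238, 0.164], [0.63, 0.222, 0.157], [0.631, 0.238, 0.158], [0.635, 0.22, 0.151], [0.624, 0.248, 0.161], [0.62, 0.266, 0.165], [0.62, 0.253, 0.161], [0.618, 0.267, 0.163], [0.62, 0.253, 0.157], [0.614, 0.272, 0.163], [0.623, 0.256, 0.153], [0.614, 0.282, 0.163], [0.621, 0.257, 0.152], [0.615, 0.282, 0.159], [0.609, 0.291, 0.162], [0.612, 0.29, 0.157], [0.61, 0.292, 0.155]]
```

```bash
cat >> h.py <<'E'
from scipy.spatial.transform import Rotation as Ro
def tool():
    s=arm.get_state(); return s, np.array(s["eef_pos"]), Ro.from_rotvec(s["tool_rot"]).as_matrix()
def goto(p,yaw):
    """delta (tool axes, mm) to TCP p with tool x at world yaw (deg, mod 180), z down"""
    s,q,R=tool(); y=np.radians(yaw)
    x=np.array([np.cos(y),np.sin(y),0]); T=np.c_[x,np.cross([0,0,-1],x),[0,0,-1]]
    print("t",round(s["time"],2),"pos",q.round(4),"w",round(s["width"],4),"F",np.round(s["force"],1),"j",np.round(s["joints"],2))
    print("shift mm",((np.array(p)-q)@R*1000).round(1),"turn",Ro.from_matrix(R.T@T).as_rotvec().round(4), "tool x yaw",np.degrees(np.arctan2(R[1,0],R[0,0])).round(2))
E
python3 -c "
from h import *
goto([.456,-.036,.2],90); goto([.456,-.036,.2],-90)"
```

```text
t 0.35 pos [ 0.2683 -0.5643  0.2   ] w 0.0857 F [-0.1  0.5 -1.1] j [ 1.16  0.69 -0.19  1.57  0.16  0.9  -0.22]
shift mm [-3.965e+02 -3.964e+02  2.000e-01] turn [-5.0000e-04  1.0000e-04 -2.6977e+00] tool x yaw -64.57
t 0.35 pos [ 0.2683 -0.5643  0.2   ] w 0.0857 F [-0.1  0.5 -1.1] j [ 1.16  0.69 -0.19  1.57  0.16  0.9  -0.22]
shift mm [-3.965e+02 -3.964e+02  2.000e-01] turn [1.000e-04 4.000e-04 4.439e-01] tool x yaw -64.57
```

View pics/wrist0.png

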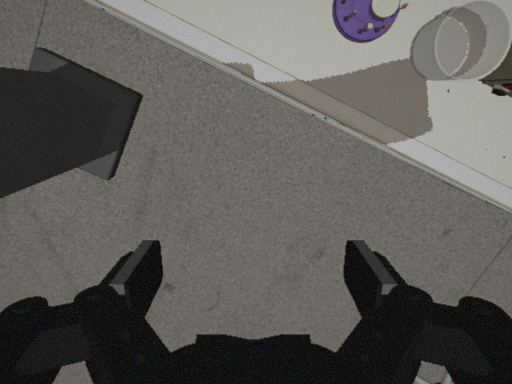

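The wrist view shows only floor and the counter edge so far. I'll move above the blue shelf.

```bash
python3 -m creep '[[-33,-33,0,0,0,0],[-33,-33,0,0,0,0],[-33,-33,0,0,0,0],[-33,-33,0,0,0,0],[-33,-33,0,0,0,0],[-33,-33,0,0,0,0],[-33,-33,0,0,0,0],[-33,-33,0,0,0,0],[-33,-33,0,0,0,0],[-33,-33,0,0,0,0]]' 1 60; python3 -c "
from h import *
goto([.456,-.036,.2],-88)"
```

```text
time: 1.35
eef_pos: [0.4254, -0.123, 0.2005]
tool_rot: [-2.656, 1.678, -0.001]
force: [0.1, -0.4, 0.5]
width: 0.0851
t 1.35 pos [ 0.4254 -0.123   0.2005] w 0.0851 F [ 0.1 -0.4  0.5] j [ 0.28  0.46 -0.15  2.09  0.12  0.6  -1.08]
shift mm [-65.4 -65.    0.5] turn [-0.0008 -0.0005  0.4087] tool x yaw -64.58
```

```bash
python3 -m creep '[[-30,-30,0,0,0,0],[-25,-25,0,0,0,0.02],[-10,-10,0,0,0,0.13],[0,0,0,0,0,0.13],[0,0,0,0,0,0.13],[0,0,0,0,0,0]]'; python3 -c "
from h import *
goto([.456,-.036,.2],-88)
c=cam('wrist');save(c,'w1');P=cloud(c);np.save('P.npy',P)
m=(P[...,2]>.094)&(P[...,2]<.112)
cv2.imwrite('pics/m1.png',m*255.)
q=P[m];print(len(q),cv2.minAreaRect((q[:,:2]*1000).astype(np.float32)),q[:,2].mean())"
```

```text
time: 1.95
eef_pos: [0.4559, -0.0379, 0.2003]
tool_rot: [2.259, -2.183, 0.001]
force: [-0.0, 0.4, -0.3]
width: 0.0855
t 1.95 pos [ 0.4559 -0.0379  0.2003] w 0.0855 F [-0.   0.4 -0.3] j [-0.01  0.48 -0.01  2.06  0.01  0.61 -1.57]
shift mm [-1.9 -0.1  0.3] turn [-0.0003 -0.0005 -0.0009] tool x yaw -88.05
1307 ((442.1630859375, -151.2785186767578), (250.82154846191406, 36.31114196777344), 83.36890411376953) 0.10294514578969462[ WARN:0@1.863] global loadsave.cpp:1063 imwrite_ Unsupported depth image for selected encoder is fallbacked to CV_8U.
```

View pics/w1.png

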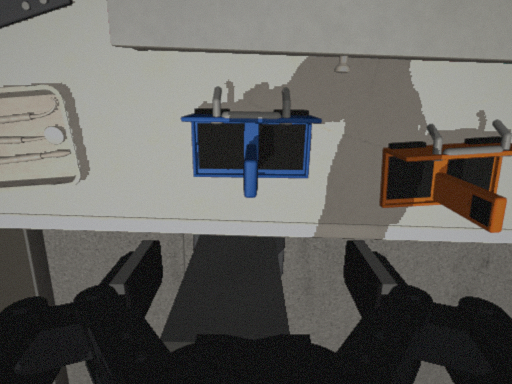

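The wrist view shows the blue shelf's grip top at about (250,180), the back plate along v≈118 and the tabs at (218,100) and (287,102). The orange shelf is on the right.

```bash
python3 - <<'E'
from h import *
c=cam('wrist');P=cloud(c);h=cv2.cvtColor(c['frame'],cv2.COLOR_RGB2HSV).astype(int)
near=(P[...,0]>.40)&(P[...,0]<.56)&(P[...,1]>-.13)&(P[...,1]<.06)
m=near&(P[...,2]>.098)&(P[...,2]<.112)
q=P[m];print("grip top",len(q),cv2.minAreaRect((q[:,:2]*1000).astype(np.float32)),q.mean(0),np.percentile(q,[2,98],axis=0).round(4).tolist())
# by rays: blue mask, tray outline (z~?), back plate
b=((h[...,0]>104)&(h[...,0]<126)&(h[...,1]>130)&near)
q=P[b]
for z0,z1 in((.002,.02),(.03,.06),(.06,.085)):
    k=q[(q[:,2]>z0)&(q[:,2]<z1)]
    if len(k)>10: print(z0,len(k),cv2.minAreaRect((k[:,:2]*1000).astype(np.float32)),k[:,2].mean())
# back plate top edge line
k=P[near&(P[...,0]>.49)&(P[...,2]>.03)&(P[...,2]<.09)]
k=k[k[:,0]<.53]
print(len(k),cv2.fitLine((k[:,:2]*1000).astype(np.float32),cv2.DIST_HUBER,0,.01,.01).ravel(), np.percentile(k,[2,50,98],axis=0).round(4).tolist())
cv2.imwrite('pics/w2.png',cv2.resize(c['frame'][70:220,160:350,::-1],None,fx=4,fy=4,interpolation=cv2.INTER_CUBIC))
E
```

```text
grip top 549 ((455.78076171875, -34.967979431152344), (35.858970642089844, 12.873979568481445), 1.8079771995544434) [ 0.4567687  -0.03479015  0.10426904] [[0.4391, -0.0412, 0.0998], [0.4735, -0.0285, 0.1063]]
0.002 1805 ((470.2778625488281, -34.61491394042969), (74.25523376464844, 138.50274658203125), 1.5097306966781616) 0.007311476997156004
0.03 116 ((489.14080810546875, -35.097412109375), (37.04762649536133, 127.56442260742188), 1.1892242431640625) 0.04652108007350367
0.06 657 ((487.0445251464844, -34.181175231933594), (41.13071060180664, 136.84268188476562), 1.1212060451507568) 0.06287071162987679
1579 [ 1.9665837e-02 -9.9980658e-01  5.0760144e+02 -3.4426731e+01] [[0.502, -0.0987, 0.0421], [0.5078, -0.0336, 0.0611], [0.528, 0.0309, 0.0634]]
```

View pics/w2.png

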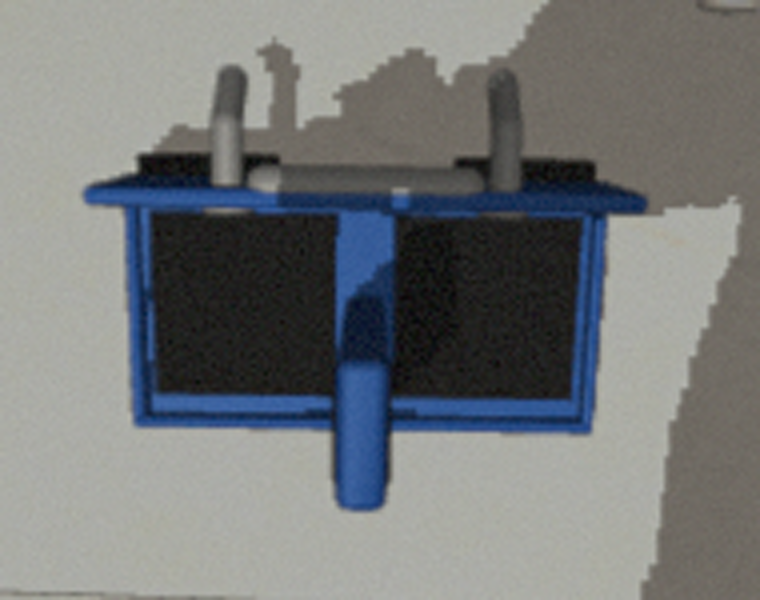

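```bash
python3 -c "
from h import *
goto([.456,-.035,.069],-88.5)"; python3 -m creep '[[-3,0,20,0,0,0.008],[0,0,35,0,0,0],[0,0,35,0,0,0],[0,0,30,0,0,0],[0,0,11,0,0,0],[0,0,0,0,0,0]]'; python3 -c "
from h import *
goto([.456,-.035,.069],-88.5); save(cam('wrist'),'w3')"
```

```text
t 2.05 pos [ 0.4558 -0.0382  0.2003] w 0.085 F [-0.1  0.6  0.3] j [-0.01  0.48 -0.02  2.06  0.01  0.61 -1.57]
shift mm [ -3.2  -0.3 131.3] turn [-0.0002 -0.0002  0.0107] tool x yaw -87.89
time: 2.65
eef_pos: [0.4549, -0.0353, 0.0682]
tool_rot: [2.25, -2.19, -0.003]
force: [-0.7, -0.9, 0.4]
width: 0.0854
t 2.65 pos [ 0.4549 -0.0353  0.0682] w 0.0854 F [-0.7 -0.9  0.4] j [-0.02  0.73 -0.01  2.18  0.02  0.24 -1.59]
shift mm [-0.3 -1.1 -0.8] turn [0.0027 0.0004 0.0006] tool x yaw -88.47
```

View pics/w3.png

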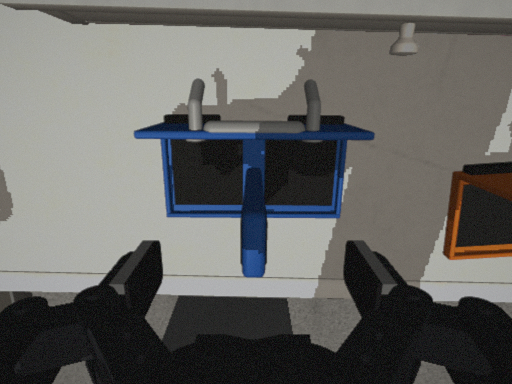

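The grip is centred between the fingers: u=254, with the fingers at 160 and 346. Closing now.

```bash
python3 -m creep '[[0,0,0,0,0,0],[0,0,0,0,0,0],[0,0,0,0,0,0],[0,0,0,0,0,0],[0,0,0,0,0,0],[0,0,0,0,0,0],[0,0,0,0,0,0],[0,0,0,0,0,0]]' 0 90; python3 -c "
from h import *
goto([.456,-.035,.069],-88.5); save(cam('wrist'),'w4')"
```

```text
time: 3.5
eef_pos: [0.4559, -0.0353, 0.0697]
tool_rot: [-2.249, 2.192, -0.001]
force: [-1.1, 0.7, 5.7]
width: 0.0079
t 3.5 pos [ 0.4559 -0.0353  0.0697] w 0.0079 F [-1.1  0.7  5.7] j [-0.02  0.72 -0.01  2.18  0.02  0.24 -1.59]
shift mm [-0.3 -0.1  0.7] turn [-0.0008 -0.0002 -0.0004] tool x yaw -88.53
```

View pics/w4.png

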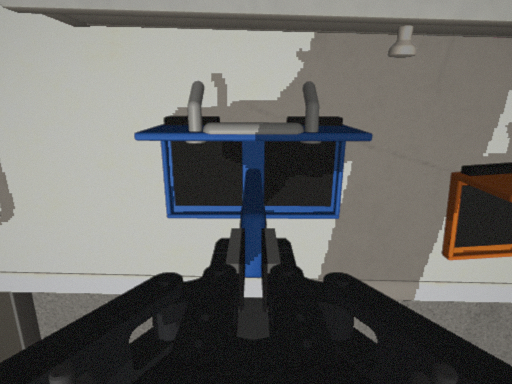

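The gripper holds the grip plate (u 245–262). The width reads 7.9 mm against the 12 mm plate, possibly from soft pads, so I'll lift a little and check.

```bash
python3 -m creep '[[0,0,-5,0,0,0],[0,0,-15,0,0,0],[0,0,-20,0,0,0],[0,0,0,0,0,0],[0,0,0,0,0,0]]'; python3 -c "
from h import *
goto([.456,-.035,.069],-88.5); save(cam('wrist'),'w5'); c=cam('side');cv2.imwrite('pics/s5.png',cv2.resize(c['frame'][120:330,170:330,::-1],None,fx=3,fy=2.8))"
```

```text
time: 4.05
eef_pos: [0.4557, -0.0352, 0.1093]
tool_rot: [-2.25, 2.192, -0.001]
force: [-0.6, -0.1, -2.1]
width: 0.008
t 4.05 pos [ 0.4557 -0.0352  0.1093] w 0.008 F [-0.6 -0.1 -2.1] j [-0.02  0.64 -0.01  2.15  0.02  0.35 -1.59]
shift mm [-0.2 -0.3 40.3] turn [-0.0005 -0.     -0.0003] tool x yaw -88.52
```

View pics/w5.png

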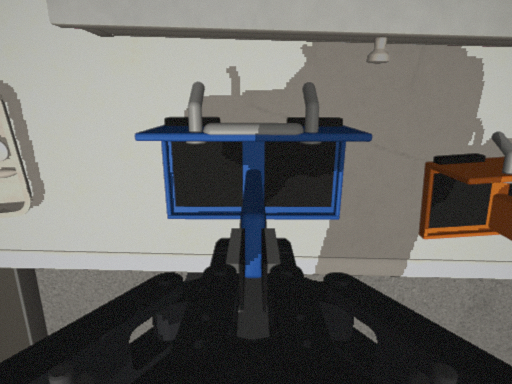

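View pics/s5.png

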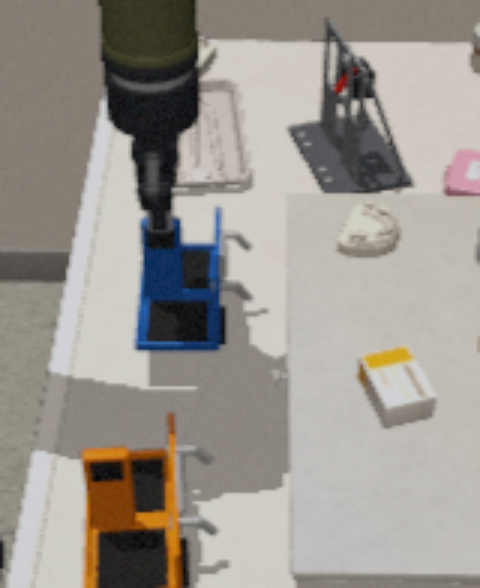

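The shelf is off the counter, level, and sits the same in the hand as when gripped. Next I'll approach the rack at a standoff and measure it closely.

```bash
python3 -c "
from h import *
goto([.516,.200,.175],-70.7)"
```

```text
t 4.15 pos [ 0.455  -0.0352  0.1086] w 0.0081 F [-0.1 -0.2 -1.1] j [-0.02  0.64 -0.01  2.15  0.02  0.35 -1.59]
shift mm [-233.5  -67.   -66.5] turn [ 1.400e-03  2.000e-04 -3.109e-01] tool x yaw -88.51
```

```bash
python3 -m creep '[[-10,-3,-15,0,0,0],[-30,-9,-25,0,0,0],[-40,-12,-20,0,0,0],[-40,-12,-6,0,0,0],[-40,-12,0,0,0,0],[-40,-12,0,0,0,0],[-25,-5,0,0,0,0],[-8,-2,0,0,0,-0.08],[0,0,0,0,0,-0.12],[0,0,0,0,0,-0.11]]';python3 -m creep '[[0,0,0,0,0,0],[0,0,0,0,0,0]]'; python3 - <<'E'
from h import *
goto([.516,.200,.175],-70.7); 
c=cam('wrist');save(c,'w6');P=cloud(c)
near=(P[...,0]>.57)&(P[...,0]<.75)&(P[...,1]>.14)&(P[...,1]<.33)
for z0,z1 in((.155,.175),(.13,.155),(.1,.13),(.06,.1),(.02,.06)):
    k=P[near&(P[...,2]>z0)&(P[...,2]<z1)]
    if len(k)>10:print(z0,len(k),np.percentile(k,[1,50,99],axis=0).round(4).tolist(),cv2.minAreaRect((k[:,:2]*1000).astype(np.float32)))
d=cam('scene');cv2.imwrite('pics/sc6.png',cv2.resize(d['frame'][130:290,110:310,::-1],None,fx=3.5,fy=3.5,interpolation=cv2.INTER_CUBIC))
d=cam('side');cv2.imwrite('pics/si6.png',cv2.resize(d['frame'][80:240,180:380,::-1],None,fx=3.5,fy=3.5,interpolation=cv2.INTER_CUBIC))
E
```

```text
time: 5.15
eef_pos: [0.5156, 0.1998, 0.1737]
tool_rot: [2.565, -1.81, -0.002]
force: [-0.6, -0.6, -2.4]
width: 0.0078
time: 5.35
eef_pos: [0.5161, 0.199, 0.1744]
tool_rot: [2.558, -1.822, -0.001]
force: [0.1, 0.6, -0.7]
width: 0.0076
t 5.35 pos [0.5161 0.199  0.1744] w 0.0076 F [ 0.1  0.6 -0.7] j [-0.43  0.63 -0.04  1.82  0.04  0.7  -1.73]
shift mm [-1.  -0.2 -0.6] turn [ 0.0018 -0.0001 -0.0039] tool x yaw -70.92
0.155 3884 [[0.5703, 0.1526, 0.1557], [0.6153, 0.2019, 0.1647], [0.6456, 0.2889, 0.1672]] ((596.473388671875, 220.2906494140625), (77.10218811035156, 124.12413024902344), 20.344741821289062)
0.13 1537 [[0.5729, 0.1553, 0.1307], [0.6226, 0.2334, 0.145], [0.6446, 0.2904, 0.1548]] ((599.6510009765625, 222.4892578125), (72.23863983154297, 123.70196533203125), 19.539386749267578)
0.1 1478 [[0.5705, 0.1474, 0.1007], [0.6209, 0.2186, 0.1168], [0.6448, 0.2901, 0.1297]] ((617.0184936523438, 208.78363037109375), (149.827392578125, 70.10582733154297), 69.87800598144531)
0.06 1351 [[0.6102, 0.1846, 0.0608], [0.6276, 0.2429, 0.0863], [0.644, 0.29, 0.0992]] ((628.8479614257812, 237.96893310546875), (4.487334728240967, 113.55378723144531), 17.79416847229004)
0.02 682 [[0.6101, 0.1846, 0.0207], [0.6255, 0.2501, 0.0423], [0.644, 0.2906, 0.0597]] ((628.4696044921875, 238.0286407470703), (3.574578046798706, 113.13880157470703), 17.815826416015625)
```

View pics/w6.png

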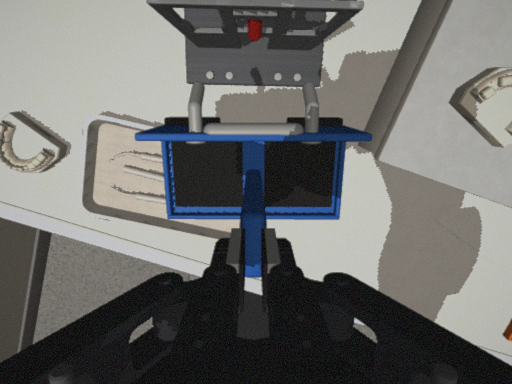

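View pics/sc6.png

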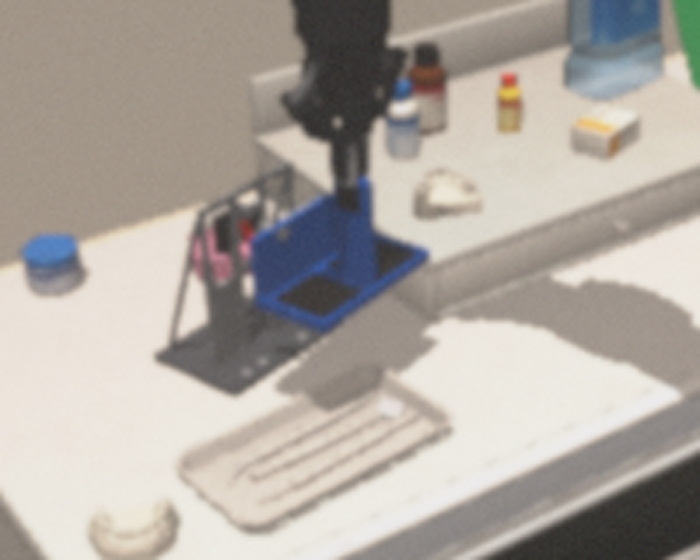

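View pics/si6.png

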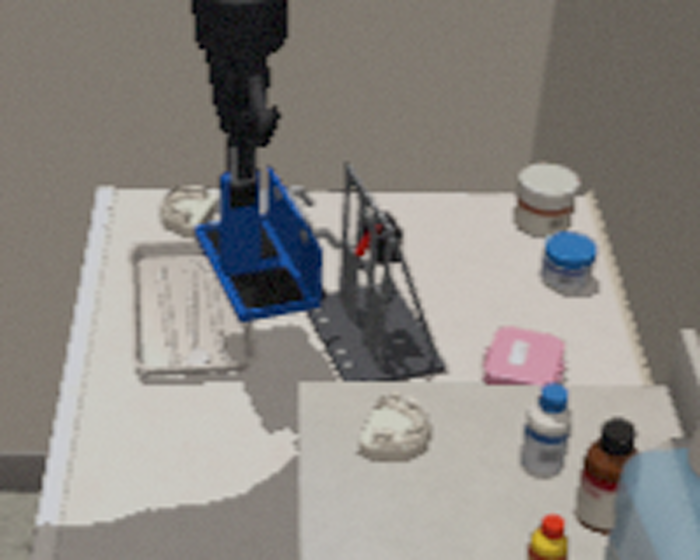

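The wrist view shows the rack top edge (150–360, 5), the red catch at (255,30) and the tabs at (196,100) and (311,100), heading for the slots. I'll measure the rack and tabs in the same image, so calibration errors cancel.

```bash
cat > rel.py <<'E'
from h import *
c=cam('wrist');P=cloud(c);s,q,R=tool()
near=(P[...,0]>.59)&(P[...,0]<.67)&(P[...,1]>.17)&(P[...,1]<.31)
k=P[near&(P[...,2]>.02)&(P[...,2]<.12)]
L=cv2.fitLine((k[:,:2]*1000).astype(np.float32),cv2.DIST_HUBER,0,.01,.01).ravel()
d=L[:2]*np.sign(L[1]); x=np.array([d[1],-d[0]]); yaw=np.degrees(np.arctan2(x[1],x[0]))
off=k[:,:2]@x*1000; lat=k[:,:2]@d*1000; 
print("rack yaw",yaw.round(2),"face offset pct",np.percentile(off,[5,25,50,75,95]).round(1),"lat ends",np.percentile(lat,[.5,99.5]).round(1))
face=np.median(off); mid=np.percentile(lat,[.5,99.5]).mean()
print("rack centre",(x*face+d*mid).round(1))
# shelf in tool frame: X'=-tool y (forward), Y'=-tool x (left)
Q=(P-q)@R*1000; F=-Q[...,1]; Lf=-Q[...,0]; U=-Q[...,2]
m=(abs(Lf)<75)&(F>42)&(F<90)&(U>-40)&(U<10)&(P[...,2]>.05)
for a,b in((-40,-25),(-25,-20),(-20,-14),(-14,-8),(-8,0)):
    w=m&(U>a)&(U<b); print("U",a,b,w.sum(),"F pct",np.percentile(F[w],[2,50,98]).round(1) if w.sum()>5 else "")
t=m&(F>62)&(F<78)&(U>-30)&(U<0)
for sgn in(1,-1):
    w=t&(Lf*sgn>20); print("tab",sgn,w.sum(),"lat",np.percentile(Lf[w],[2,50,98]).round(1),"F",np.percentile(F[w],[2,98]).round(1),"U",np.percentile(U[w],[2,50,98]).round(1))
w=m&(F>46)&(F<58)&(U>-30); 
if w.sum()>50:
    l=cv2.fitLine(np.c_[Lf[w],F[w]].astype(np.float32),cv2.DIST_HUBER,0,.01,.01).ravel();print("backplate slope",np.degrees(np.arctan(l[1]/l[0])).round(2),"at",l[2:].round(1),"lat",np.percentile(Lf[w],[1,99]).round(1),"U",np.percentile(U[w],[2,98]).round(1))
print("tool x yaw",np.degrees(np.arctan2(R[1,0],R[0,0])),"tcp",q)
E
python3 rel.py
```

```text
rack yaw 17.77 face offset pct [667.9 669.6 669.7 670.  672.6] lat ends [-21.5  90.8]
rack centre [627.1 237.4]
U -40 -25 357 F pct [51.  74.2 80.2]
U -25 -20 230 F pct [51.1 72.4 76.2]
U -20 -14 445 F pct [51.2 65.  73. ]
U -14 -8 2962 F pct [45.9 51.5 66.8]
U -8 0 798 F pct [47.2 49.5 54.1]
tab 1 374 lat [31.7 34.7 38.9] F [62.3 77.7] U [-28.5 -16.8 -11.9]
tab -1 375 lat [-37.7 -33.4 -30.3] F [62.3 77.7] U [-28.2 -16.4 -11.7]
backplate slope 0.13 at [ 1.1 51. ] lat [-66.3  68. ] U [-24.3  -7. ]
tool x yaw -70.82678687386033 tcp [0.51653237 0.19929929 0.17499265]
```

```bash
python3 -c "
from h import *
goto([.5340,.2069,.160],-72.2)"; python3 -m creep '[[0,0,5,0,0,0.024],[0,-6,10,0,0,0],[0,-12,0,0,0,0],[0,0,0,0,0,0],[0,0,0,0,0,0]]'; python3 -c "
from h import *
goto([.5721,.2191,.160],-72.2)"; python3 rel.py
```

```text
t 5.55 pos [0.5165 0.1993 0.175 ] w 0.008 F [-0.2 -0.3 -2.1] j [-0.43  0.63 -0.04  1.82  0.04  0.7  -1.73]
shift mm [ -1.4 -19.   15. ] turn [ 0.0004 -0.0003  0.024 ] tool x yaw -70.83
time: 6.05
eef_pos: [0.5336, 0.2049, 0.1595]
tool_rot: [2.539, -1.849, -0.001]
force: [-0.9, 0.1, -1.0]
width: 0.0081
t 6.05 pos [0.5336 0.2049 0.1595] w 0.0081 F [-0.9  0.1 -1. ] j [-0.43  0.67 -0.03  1.78  0.03  0.7  -1.74]
shift mm [ -1.7 -41.   -0.5] turn [ 0.0009 -0.0002  0.001 ] tool x yaw -72.15
rack yaw 16.79 face offset pct [626.3 668.5 669.7 684.6 697.9] lat ends [-10.  101.7]
rack centre [627.9 237.4]
U -40 -25 367 F pct [51.4 73.4 80.6]
U -25 -20 220 F pct [51.6 73.4 76.4]
U -20 -14 456 F pct [51.5 63.7 72.8]
U -14 -8 3037 F pct [46.4 51.8 67.2]
U -8 0 715 F pct [47.6 49.9 54.5]
tab 1 376 lat [31.7 34.7 39.1] F [62.1 77.6] U [-28.3 -16.2 -11.7]
tab -1 377 lat [-37.7 -33.4 -30.4] F [62.1 77.6] U [-27.9 -15.9 -11.7]
backplate slope 0.15 at [ 1.  51.4] lat [-66.6  68.1] U [-24.6  -7.1]
tool x yaw -72.13800645670618 tcp [0.53323446 0.2047506  0.15971752]
```

```bash
python3 -m creep '[[-1.7,-5,0,0,0,0],[0,-7,0,0,0,0],[0,-3,0,0,0,0],[0,0,0,0,0,0]]'; python3 - <<'E'
from h import *
goto([.5721,.2191,.160],-72.2)
c=cam('wrist');a=cv2.resize(c['frame'][0:160,120:390,::-1],None,fx=2.8,fy=2.8,interpolation=cv2.INTER_CUBIC);cv2.imwrite('pics/w7.png',a)
P=cloud(c); k=P[(P[...,2]>.155)&(P[...,2]<.172)&(P[...,0]>.59)&(P[...,0]<.67)&(P[...,1]>.17)&(P[...,1]<.31)]
print(len(k),cv2.minAreaRect((k[:,:2]*1000).astype(np.float32)))
d=cam('scene');cv2.imwrite('pics/sc7.png',cv2.resize(d['frame'][130:290,110:310,::-1],None,fx=3.5,fy=3.5,interpolation=cv2.INTER_CUBIC))
E
```

```text
time: 6.5
eef_pos: [0.5483, 0.2114, 0.1603]
tool_rot: [-2.539, 1.849, -0.001]
force: [0.6, 0.3, -1.8]
width: 0.0079
t 6.5 pos [0.5483 0.2114 0.1603] w 0.0079 F [ 0.6  0.3 -1.8] j [-0.43  0.69 -0.03  1.73  0.03  0.73 -1.74]
shift mm [ -0.  -25.    0.3] turn [-0.0009 -0.      0.001 ] tool x yaw -72.14
2027 ((630.4234008789062, 238.14105224609375), (8.107009887695312, 113.9161605834961), 17.232786178588867)
```

View pics/w7.png

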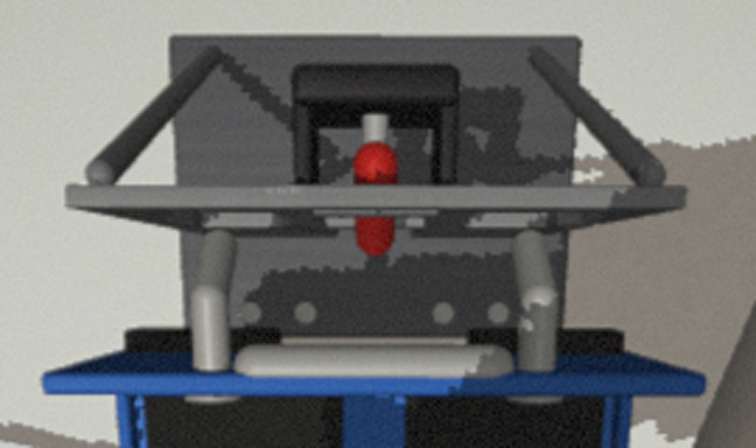

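View pics/sc7.png

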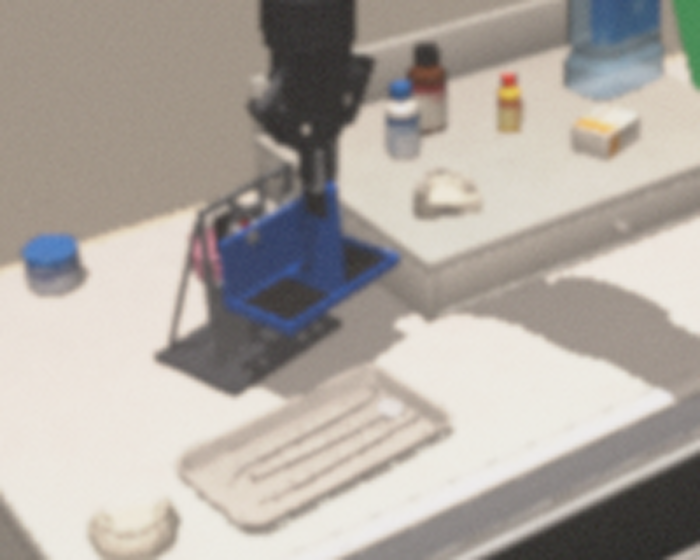

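The tabs are centred (mid u≈374, against 376 for the rack and 375 for the catch) and parallel to the rack. I'll pass them in.

```bash
python3 -m creep '[[0,-5,0,0,0,0],[0,-8,0,0,0,0],[0,-6,0,0,0,0],[0,-3,0,0,0,0],[0,-2,0,0,0,0],[0,0,0,0,0,0],[0,0,0,0,0,0]]'; python3 - <<'E'
from h import *
goto([.5721,.2191,.160],-72.2)
c=cam('wrist');a=cv2.resize(c['frame'][0:160,120:390,::-1],None,fx=2.8,fy=2.8,interpolation=cv2.INTER_CUBIC);cv2.imwrite('pics/w8.png',a)
E
```

```text
time: 7.3
eef_pos: [0.5701, 0.2184, 0.1601]
tool_rot: [2.539, -1.849, -0.0]
force: [0.6, -0.8, -0.8]
width: 0.0079
t 7.3 pos [0.5701 0.2184 0.1601] w 0.0079 F [ 0.6 -0.8 -0.8] j [-0.42  0.71 -0.03  1.66  0.03  0.77 -1.73]
shift mm [-0.  -2.1  0.1] turn [ 0.0005 -0.0001  0.0011] tool x yaw -72.14
```

View pics/w8.png

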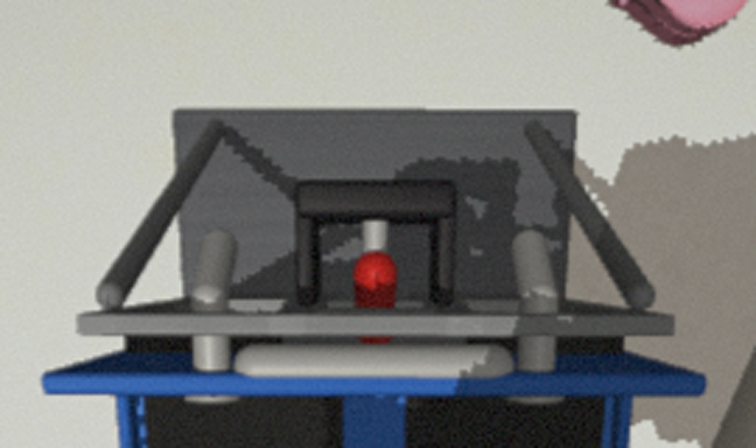

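Both tabs are through the slots with no contact force. I'll close the last gap and watch the force.

```bash
python3 -m creep '[[0,-1,0,0,0,0],[0,-1,0,0,0,0],[0,0,0,0,0,0]]';python3 -m creep '[[0,0,5,0,0,0],[0,0,7,0,0,0],[0,0,8,0,0,0],[0,0,5,0,0,0],[0,0,0,0,0,0]]'; python3 -c "
from h import *
goto([.5721,.2191,.1067],-72.2)"
```

```text
time: 7.65
eef_pos: [0.5721, 0.2191, 0.1601]
tool_rot: [2.539, -1.849, -0.0]
force: [-0.7, -0.2, -2.1]
width: 0.0078
time: 8.15
eef_pos: [0.5717, 0.2189, 0.134]
tool_rot: [2.538, -1.849, -0.001]
force: [0.3, -0.3, -2.3]
width: 0.008
t 8.15 pos [0.5717 0.2189 0.134 ] w 0.008 F [ 0.3 -0.3 -2.3] j [-0.42  0.75 -0.03  1.67  0.03  0.72 -1.73]
shift mm [-0.1 -0.4 27.3] turn [ 0.0017 -0.0003  0.0012] tool x yaw -72.13
```

```bash
python3 -m creep '[[0,-0.5,4,0,0,0],[0,0,5,0,0,0],[0,0,4,0,0,0],[0,0,0,0,0,0]]';python3 -m creep '[[0,0,3,0,0,0],[0,0,2,0,0,0],[0,0,0,0,0,0]]'; python3 -c "
from h import *
goto([.5721,.2191,.1067],-72.2)
c=cam('wrist');a=cv2.resize(c['frame'][0:160,120:390,::-1],None,fx=2.8,fy=2.8,interpolation=cv2.INTER_CUBIC);cv2.imwrite('pics/w9.png',a)"
```

```text
time: 8.55
eef_pos: [0.5711, 0.2188, 0.1218]
tool_rot: [2.537, -1.848, -0.003]
force: [-4.6, -1.1, 1.8]
width: 0.008
time: 8.85
eef_pos: [0.5709, 0.2186, 0.1163]
tool_rot: [2.537, -1.847, -0.003]
force: [-4.5, -0.5, -3.8]
width: 0.008
t 8.85 pos [0.5709 0.2186 0.1163] w 0.008 F [-4.5 -0.5 -3.8] j [-0.42  0.78 -0.03  1.69  0.04  0.69 -1.73]
shift mm [-0.1 -1.3  9.6] turn [ 0.004  -0.0004  0.0013] tool x yaw -72.13
```

View pics/w9.png

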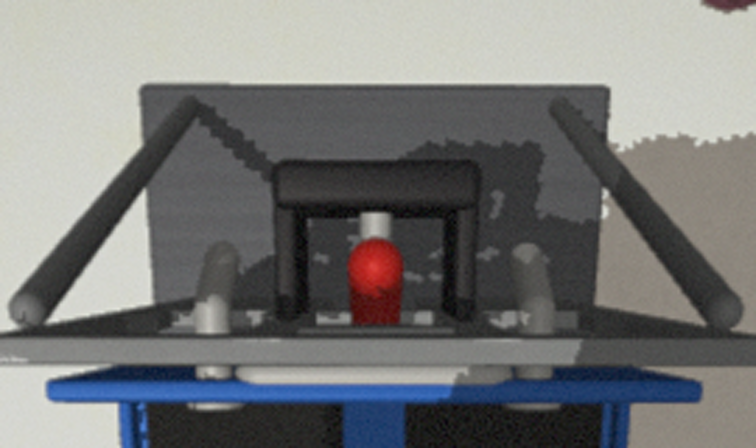

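The shelf is descending in the slots and is now touching the rack or catch lightly (about 4.5 N). Carrying on down in small steps.

```bash
python3 -m creep '[[0,0,2,0,0,0],[0,0,2,0,0,0],[0,0,0,0,0,0]]';python3 -m creep '[[0,0,2,0,0,0],[0,0,1,0,0,0],[0,0,0,0,0,0]]'; python3 -m creep '[[0,0,1,0,0,0],[0,0,1,0,0,0],[0,0,0,0,0,0]]'; python3 -c "
from h import *
goto([.5721,.2191,.1067],-72.2)
c=cam('wrist');a=cv2.resize(c['frame'][0:160,120:390,::-1],None,fx=2.8,fy=2.8,interpolation=cv2.INTER_CUBIC);cv2.imwrite('pics/w10.png',a)"
```

```text
time: 9.2
eef_pos: [0.5722, 0.2191, 0.1125]
tool_rot: [2.538, -1.849, -0.001]
force: [-3.1, -0.9, -4.9]
width: 0.0079
time: 9.5
eef_pos: [0.5738, 0.2196, 0.1102]
tool_rot: [-2.538, 1.849, -0.002]
force: [-0.7, -0.2, -5.6]
width: 0.008
time: 9.8
eef_pos: [0.5737, 0.2196, 0.1086]
tool_rot: [-2.538, 1.849, -0.002]
force: [0.2, -0.5, -3.7]
width: 0.0078
t 9.8 pos [0.5737 0.2196 0.1086] w 0.0078 F [ 0.2 -0.5 -3.7] j [-0.42  0.79 -0.03  1.69  0.04  0.66 -1.73]
shift mm [0.  1.7 1.9] turn [-0.0021  0.0001  0.0011] tool x yaw -72.13
```

View pics/w10.png

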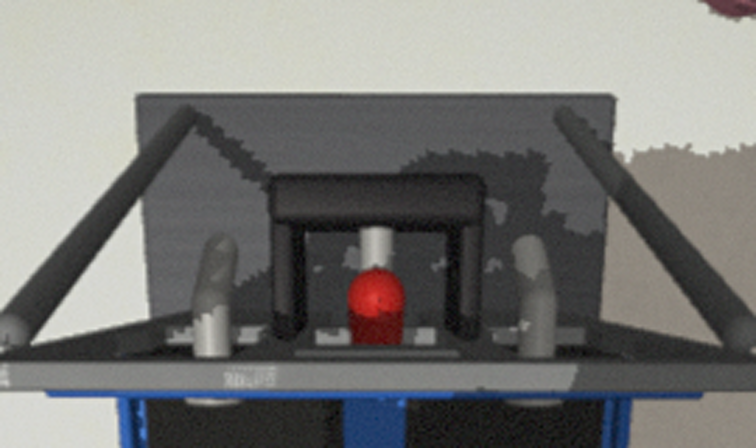

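The catch has moved back out relative to its bracket (more of the rod shows). I'll push to the bottom to be sure.

```bash
python3 -m creep '[[0,0,1,0,0,0],[0,0,1,0,0,0],[0,0,0,0,0,0]]';python3 -m creep '[[0,0,1,0,0,0],[0,0,1,0,0,0],[0,0,0,0,0,0]]'; python3 -m creep '[[0,0,1,0,0,0],[0,0,1,0,0,0],[0,0,0,0,0,0]]'
```

```text
time: 10.15
eef_pos: [0.5727, 0.2192, 0.1069]
tool_rot: [-2.539, 1.85, -0.0]
force: [-3.8, -1.1, 4.9]
width: 0.008
time: 10.45
eef_pos: [0.572, 0.219, 0.1061]
tool_rot: [2.539, -1.849, -0.001]
force: [-8.0, -2.2, 14.8]
width: 0.0084
time: 10.75
eef_pos: [0.571, 0.2187, 0.1053]
tool_rot: [2.538, -1.849, -0.002]
force: [-11.4, -3.6, 25.4]
width: 0.008
```

```bash
python3 - <<'E'
from h import *
c=cam('wrist');a=cv2.resize(c['frame'][0:160,120:390,::-1],None,fx=2.8,fy=2.8,interpolation=cv2.INTER_CUBIC);cv2.imwrite('pics/w11.png',a)
d=cam('side');cv2.imwrite('pics/si11.png',cv2.resize(d['frame'][110:200,230:340,::-1],None,fx=6,fy=6,interpolation=cv2.INTER_CUBIC))
E
```

```text
(no output)
```

View pics/w11.png

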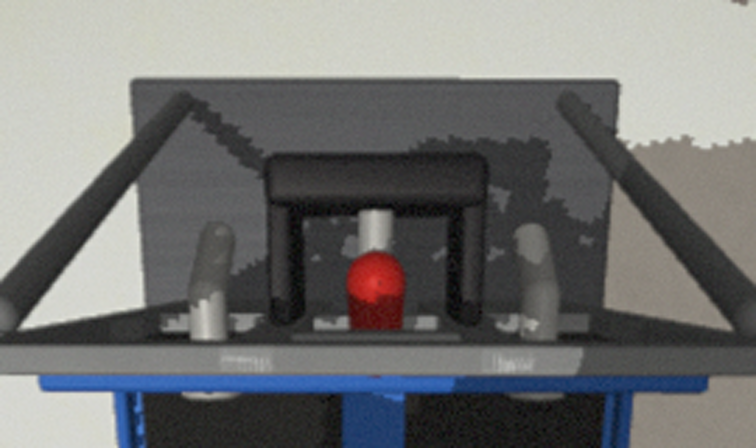

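View pics/si11.png

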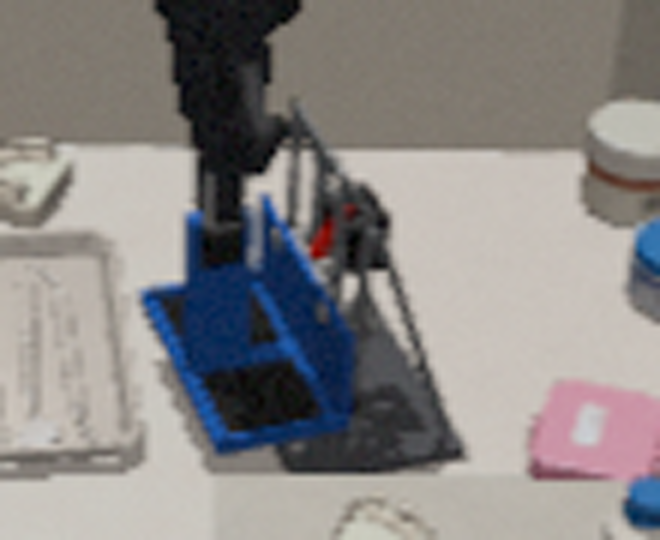

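Both tabs are at the slot bottoms. The side view shows red at (320,240), forward of the upright. I'll measure the catch position, then do a gentle pull-up test.

```bash
cat > red.py <<'E'
from h import *
x=np.array([np.cos(np.radians(17.8)),np.sin(np.radians(17.8))])
for n in('wrist','side'):
    c=cam(n);P=cloud(c);h=cv2.cvtColor(c['frame'],cv2.COLOR_RGB2HSV).astype(int)
    m=((h[...,0]<8)|(h[...,0]>172))&(h[...,1]>150)&(P[...,0]>.58)&(P[...,0]<.70)&(P[...,1]>.19)&(P[...,1]<.28)&(P[...,2]>.08)
    k=P[m];o=k[:,:2]@x*1000-669.7
    print(n,len(k),"behind face mm",np.percentile(o,[3,25,50,75,97]).round(1),"z",np.percentile(k[:,2],[3,50,97]).round(4))
    for z in(.10,.105,.11,.115,.12,.125,.13,.135):
        w=abs(k[:,2]-z)<.0025
        if w.sum()>2: print("  z",z,w.sum(),np.percentile(o[w],[5,50,95]).round(1))
    B=P[(c['depth']>0)&(P[...,0]>.56)&(P[...,0]<.66)&(P[...,1]>.15)&(P[...,1]<.31)&((h[...,0]>104)&(h[...,0]<126)&(h[...,1]>130))]
    if len(B): print("  blue z low/high",np.percentile(B[:,2],[1,99]).round(4))
E
python3 red.py
python3 -m creep '[[0,0,-1.5,0,0,0],[0,0,-1.5,0,0,0],[0,0,0,0,0,0]]';python3 -m creep '[[0,0,-1,0,0,0],[0,0,-1,0,0,0],[0,0,0,0,0,0]]';python3 -m creep '[[0,0,-1,0,0,0],[0,0,0,0,0,0]]'
```

```text
wrist 491 behind face mm [ 3.5  6.6  9.4 12.1 14.7] z [0.1233 0.1312 0.1342]
  z 0.12 8 [3.3 3.4 5. ]
  z 0.125 85 [3.5 4.7 6.9]
  z 0.13 282 [ 6.1  9.8 14.7]
  z 0.135 106 [ 8.7 11.2 13.4]
  blue z low/high [0.0398 0.219 ]
side 19 behind face mm [-20.3  -1.9   0.8   1.7  22.9] z [0.1041 0.1121 0.2091]
  z 0.105 5 [-4.4 -2.1  0.9]
  z 0.11 6 [-4.4  1.4 22.9]
  z 0.12 3 [1.7 2.7 2.8]
  blue z low/high [0.0366 0.1361]
time: 11.25
eef_pos: [0.5721, 0.219, 0.1063]
tool_rot: [2.539, -1.849, -0.001]
force: [-6.5, -1.6, 10.1]
width: 0.0081
time: 11.55
eef_pos: [0.5731, 0.2194, 0.1073]
tool_rot: [-2.539, 1.849, -0.001]
force: [-2.7, -0.7, 3.1]
width: 0.0075
time: 11.75
eef_pos: [0.5733, 0.2195, 0.108]
tool_rot: [-2.539, 1.849, -0.001]
force: [-0.9, -0.3, -2.0]
width: 0.0079
```

```bash
python3 -m creep '[[0,0,-1,0,0,0],[0,0,-1,0,0,0],[0,0,0,0,0,0]]';python3 -m creep '[[0,0,-1,0,0,0],[0,0,0,0,0,0]]';python3 red.py
```

```text
time: 12.05
eef_pos: [0.5724, 0.2192, 0.1099]
tool_rot: [2.539, -1.849, -0.001]
force: [0.3, -0.2, -4.7]
width: 0.0079
time: 12.25
eef_pos: [0.5721, 0.219, 0.1109]
tool_rot: [2.538, -1.849, -0.001]
force: [-1.0, -0.3, -3.9]
width: 0.0081
wrist 458 behind face mm [ 3.2  6.4  9.4 12.1 14.8] z [0.122  0.1311 0.1335]
  z 0.12 16 [2.9 3.5 5.6]
  z 0.125 84 [3.1 4.8 7.2]
  z 0.13 251 [ 6.   9.8 14.8]
  z 0.135 103 [ 8.9 11.2 13.9]
  blue z low/high [0.044 0.218]
side 17 behind face mm [-5.  -2.9  0.6  1.1 13.4] z [0.1028 0.1143 0.1262]
  z 0.11 4 [-5.2 -3.7  0.4]
  z 0.115 6 [-3.   0.  17.6]
  blue z low/high [0.04   0.1463]
```

```bash
python3 -m creep '[[0,0,-1,0,0,0],[0,0,0,0,0,0]]';python3 -m creep '[[0,0,-1,0,0,0],[0,0,0,0,0,0]]'
```

```text
time: 12.55
eef_pos: [0.5721, 0.2191, 0.112]
tool_rot: [2.539, -1.849, -0.001]
force: [-1.6, 0.1, -5.2]
width: 0.0078
time: 12.75
eef_pos: [0.5721, 0.219, 0.113]
tool_rot: [2.538, -1.849, -0.001]
force: [-1.5, -0.6, -6.5]
width: 0.0076
```

```bash
python3 red.py; python3 - <<'E'
from h import *
c=cam('wrist');a=cv2.resize(c['frame'][0:160,120:390,::-1],None,fx=2.8,fy=2.8,interpolation=cv2.INTER_CUBIC);cv2.imwrite('pics/w12.png',a)
d=cam('side');cv2.imwrite('pics/si12.png',cv2.resize(d['frame'][110:200,230:340,::-1],None,fx=6,fy=6,interpolation=cv2.INTER_CUBIC))
d=cv2.imread('pics/side0.png');cv2.imwrite('pics/si00.png',cv2.resize(d[110:200,230:340],None,fx=6,fy=6,interpolation=cv2.INTER_CUBIC))
E
```

```text
wrist 441 behind face mm [ 3.6  6.8  9.7 12.1 14.8] z [0.1229 0.1311 0.1338]
  z 0.12 13 [3.3 3.9 5.5]
  z 0.125 73 [3.5 4.7 7.3]
  z 0.13 268 [ 5.8 10.2 14.8]
  z 0.135 84 [ 8.9 11.2 13.9]
  blue z low/high [0.0453 0.2232]
side 18 behind face mm [-4.8 -1.6 -0.8  2.4 18.4] z [0.104  0.1134 0.1301]
  z 0.105 4 [-4.3 -1.6  1.9]
  z 0.11 3 [-4.8 -3.6  2. ]
  z 0.115 6 [-2.6 -0.1 17.4]
  z 0.13 3 [-1.  -0.5 13. ]
  blue z low/high [0.0412 0.1425]
```

View pics/w12.png

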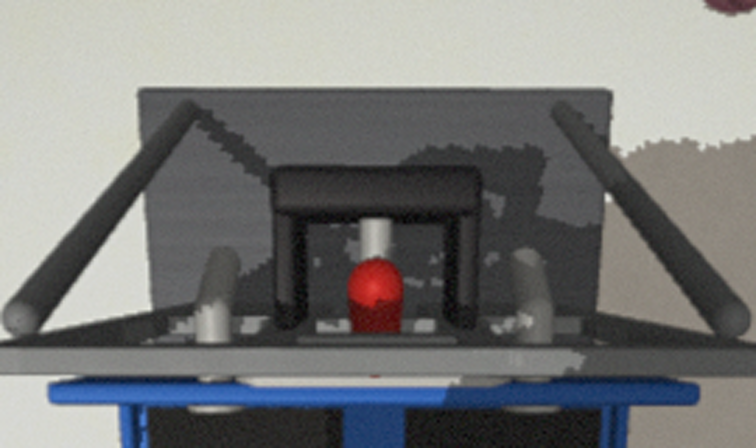

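View pics/si12.png

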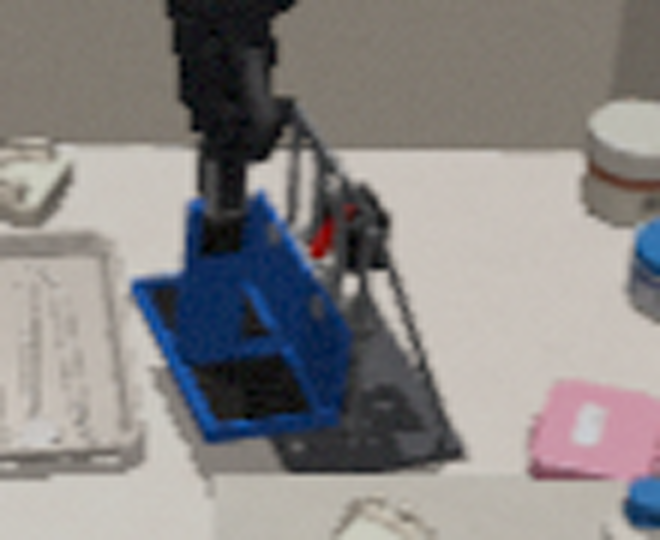

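View pics/si00.png

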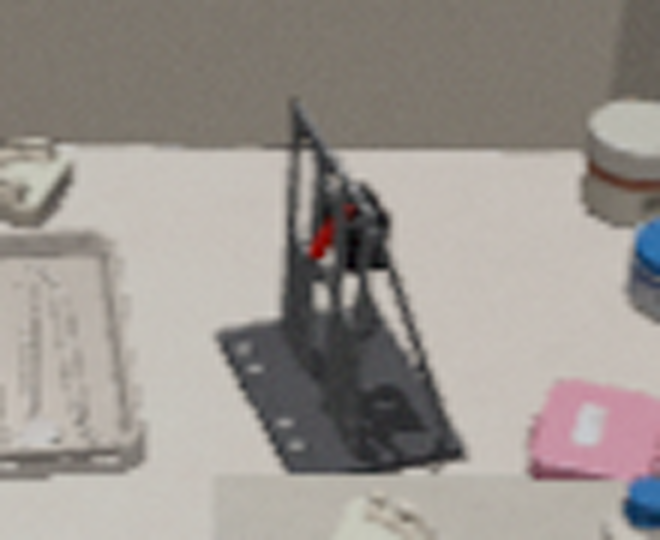

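The catch is at its rest position, same as in the first picture. Pulling up only pitched the shelf a little while its back edge stayed put, so it looks latched. I'll push it fully home again and then relax.

```bash
python3 -m creep '[[0,0,2,0,0,0],[0,0,2,0,0,0],[0,0,2,0,0,0],[0,0,1,0,0,0],[0,0,0,0,0,0]]';python3 -m creep '[[0,0,1,0,0,0],[0,0,0,0,0,0]]';python3 -m creep '[[0,0,1,0,0,0],[0,0,0,0,0,0]]'; python3 red.py; python3 - <<'E'
from h import *
d=cam('side');cv2.imwrite('pics/si13.png',cv2.resize(d['frame'][110:200,230:340,::-1],None,fx=6,fy=6,interpolation=cv2.INTER_CUBIC))
E
```

```text
time: 13.45
eef_pos: [0.5733, 0.2194, 0.1073]
tool_rot: [-2.538, 1.849, -0.001]
force: [-4.3, -1.7, 4.7]
width: 0.008
time: 13.65
eef_pos: [0.5728, 0.2192, 0.1068]
tool_rot: [-2.539, 1.85, -0.001]
force: [-6.4, -2.0, 9.9]
width: 0.0079
time: 13.85
eef_pos: [0.5724, 0.2191, 0.1064]
tool_rot: [2.539, -1.85, 0.0]
force: [-9.0, -2.8, 13.6]
width: 0.0084
wrist 478 behind face mm [ 3.4  6.5  9.4 12.1 14.7] z [0.1226 0.131  0.1335]
  z 0.12 14 [3.  3.7 5.3]
  z 0.125 81 [3.4 4.8 6.9]
  z 0.13 286 [ 6.  10.3 14.7]
  z 0.135 95 [ 8.6 11.2 13.5]
  blue z low/high [0.0407 0.2194]
side 18 behind face mm [-5.  -2.2 -0.4  2.1 22.4] z [0.105  0.1122 0.1275]
  z 0.105 4 [-5.2 -3.5  1.5]
  z 0.11 5 [-3.9 -1.8 18.6]
  z 0.115 4 [-0.9  0.7 18.9]
  z 0.12 3 [-0.2  1.6  2.8]
  blue z low/high [0.0357 0.2037]
```

View pics/si13.png

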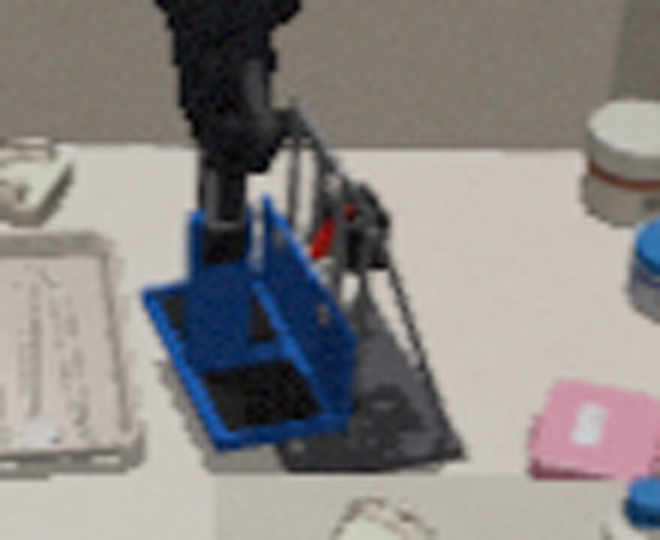

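Home, with the catch out. I'll relax the press and release.

```bash
python3 -m creep '[[0,0,-1,0,0,0],[0,0,-1,0,0,0],[0,0,0,0,0,0]]';python3 -m creep '[[0,0,0,0,0,0],[0,0,0,0,0,0],[0,0,0,0,0,0],[0,0,0,0,0,0],[0,0,0,0,0,0],[0,0,0,0,0,0],[0,0,0,0,0,0],[0,0,0,0,0,0]]' 1 60; python3 - <<'E'
from h import *
c=cam('wrist');save(c,'w14')
E
```

```text
time: 14.3
eef_pos: [0.573, 0.2193, 0.1071]
tool_rot: [-2.539, 1.849, -0.001]
force: [-4.8, -1.0, 7.6]
width: 0.0078
time: 15.1
eef_pos: [0.5728, 0.2193, 0.1062]
tool_rot: [-2.539, 1.85, -0.0]
force: [-0.2, 0.3, -0.0]
width: 0.0852
```

View pics/w14.png

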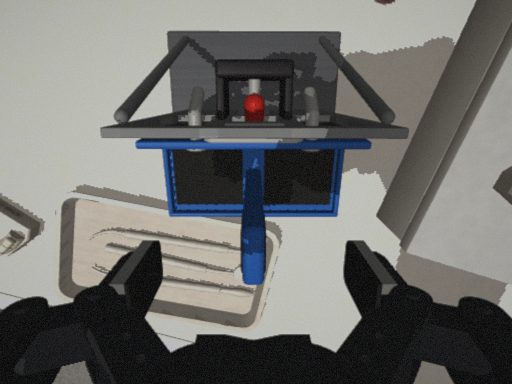

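The shelf is released and hangs, with the fingers clear of the grip (u 150 and 350 against 254). I'll retreat upward and check.

```bash
python3 -m creep '[[0,0,-15,0,0,0],[0,0,-35,0,0,0],[0,0,-35,0,0,0],[0,0,-25,0,0,0],[0,30,0,0,0,0],[0,30,0,0,0,0],[0,0,0,0,0,0]]'; python3 red.py; python3 - <<'E'
from h import *
c=cam('wrist');save(c,'w15');P=cloud(c)
x=np.array([np.cos(np.radians(17.8)),np.sin(np.radians(17.8))]);y=np.array([-x[1],x[0]])
o=P[...,:2]@x*1000-669.7; l=P[...,:2]@y*1000-(np.array([627.1,237.4])@y)
h=cv2.cvtColor(c['frame'],cv2.COLOR_RGB2HSV).astype(int); b=(h[...,0]>104)&(h[...,0]<126)&(h[...,1]>130)
g=b&(abs(l)<12)&(o<-35)&(o>-85)&(P[...,2]>.125)
print("grip top z",np.percentile(P[g][:,2],[10,50,90]).round(4),"o",np.percentile(o[g],[2,98]).round(1),"lat",np.percentile(l[g],[2,98]).round(1))
w=b&(abs(l)<70)&(abs(l)>15)&(o>-20)&(o<2)&(P[...,2]>.08); print("plate top z",np.percentile(P[w][:,2],[10,50,90]).round(4))
w=b&(o<-60)&(o>-95)&(abs(l)>15)&(P[...,2]<.08); print("tray front z",np.percentile(P[w][:,2],[10,50,90]).round(4))
w=b&(o>-25)&(o<-10)&(P[...,2]<.08)&(P[...,2]>.02);print("tray back z",np.percentile(P[w][:,2],[10,50,90]).round(4) if w.any() else "")
for n,(a,bb,cc,dd) in(('side',(110,230,220,350)),('scene',(150,270,130,270))):
    d=cam(n);cv2.imwrite(f'pics/{n}15.png',cv2.resize(d['frame'][a:bb,cc:dd,::-1],None,fx=5,fy=5,interpolation=cv2.INTER_CUBIC)); 
save(d,'scene15full')
E
```

```text
time: 15.85
eef_pos: [0.5112, 0.1991, 0.2162]
tool_rot: [2.536, -1.846, -0.004]
force: [0.6, -0.7, -0.7]
width: 0.0859
wrist 226 behind face mm [-6.7 -3.4 -0.6  2.2 13.8] z [0.1062 0.1164 0.1332]
  z 0.105 19 [-6.7 -5.9 -3. ]
  z 0.11 50 [-5.9 -4.3 -1.8]
  z 0.115 59 [-3.3 -1.3  1.1]
  z 0.12 44 [-0.   1.2  2.5]
  z 0.125 4 [1.4 2.1 2.2]
  z 0.13 30 [11.8 13.2 14.6]
  z 0.135 17 [11.5 12.2 13.5]
  blue z low/high [0.0355 0.1386]
side 20 behind face mm [-4.4 -1.2  0.2  3.1 22. ] z [0.1027 0.1125 0.1294]
  z 0.105 5 [-3.  -0.5 10.7]
  z 0.11 4 [-4.6 -0.2 18.9]
  z 0.115 4 [-0.7  0.7 19.1]
  z 0.12 3 [0.3 0.9 2.7]
  blue z low/high [0.0332 0.1354]
grip top z [0.1351 0.1368 0.1383] o [-81.  -45.3] lat [-5.6  5.7]
plate top z [0.0969 0.0979 0.099 ]
tray front z [0.0356 0.0374 0.0423]
tray back z [0.0399 0.0411 0.0469]
```

View pics/w15.png

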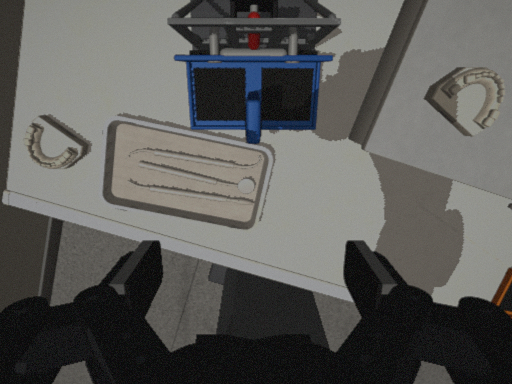

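View pics/side15.png

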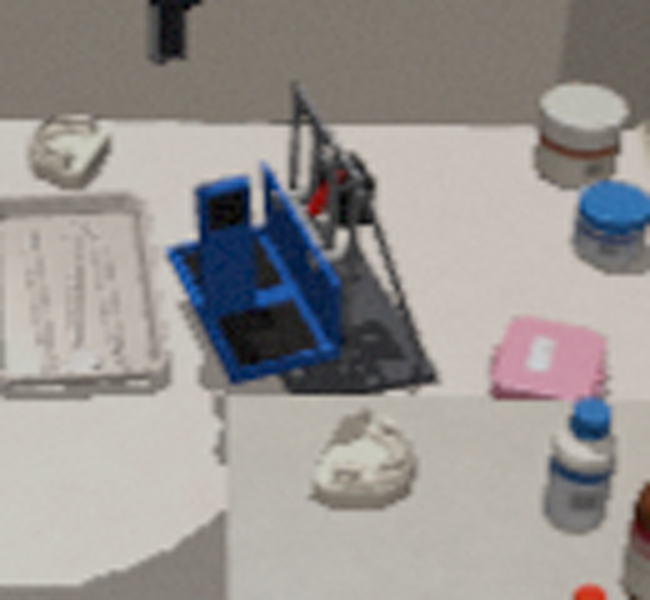

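View pics/scene15full.png

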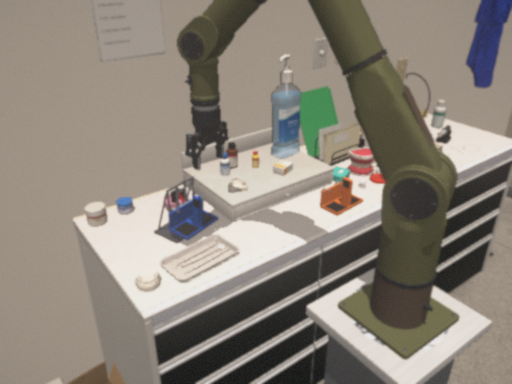

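```bash
python3 - <<'E'
from h import *
c=cam('wrist');P=cloud(c)
cv2.imwrite('pics/w16.png',cv2.resize(c['frame'][0:75,160:345,::-1],None,fx=4.3,fy=6,interpolation=cv2.INTER_CUBIC))
x=np.array([np.cos(np.radians(17.8)),np.sin(np.radians(17.8))])
for v in range(30,62,2):
    p=P[v,253]; q=P[v,235]
    print(v,"u253 o",(p[:2]@x*1000-669.7).round(1),"z",p[2].round(4),c['frame'][v,253],"| u235 o",(q[:2]@x*1000-669.7).round(1),"z",q[2].round(4),c['frame'][v,235])
E
```

```text
30 u253 o 1.3 z 0.1447 [57 58 56] | u235 o 0.6 z 0.1487 [37 36 37]
32 u253 o -0.2 z 0.1457 [63 64 63] | u235 o 0.1 z 0.144 [39 39 38]
34 u253 o -0.1 z 0.138 [37 36 34] | u235 o -0.1 z 0.1375 [34 31 26]
36 u253 o 1.4 z 0.121 [86 18 20] | u235 o 0.1 z 0.1287 [39 38 33]
38 u253 o 0.3 z 0.1189 [90 17 11] | u235 o -0.1 z 0.1211 [33 32 32]
40 u253 o -0.9 z 0.1172 [88 20 11] | u235 o 0.1 z 0.1111 [39 40 41]
42 u253 o -2.0 z 0.115 [94 23 23] | u235 o -0.1 z 0.1023 [30 23 30]
44 u253 o -3.2 z 0.1127 [90 12 11] | u235 o -0.3 z 0.0932 [35 34 33]
46 u253 o -4.3 z 0.1101 [92 25 24] | u235 o 0.1 z 0.0787 [34 28 32]
48 u253 o -5.7 z 0.109 [94 23 24] | u235 o 0.0 z 0.0667 [35 38 41]
50 u253 o -7.0 z 0.1074 [91 26 19] | u235 o -5.7 z 0.0967 [74 73 70]
52 u253 o -7.4 z 0.0975 [97 95 92] | u235 o -7.4 z 0.0981 [106 104  99]
54 u253 o -9.0 z 0.0979 [122 121 115] | u235 o -9.1 z 0.0985 [120 121 116]
56 u253 o -10.7 z 0.0982 [128 127 123] | u235 o -11.0 z 0.1008 [128 126 121]
58 u253 o -12.1 z 0.0966 [ 47  74 121] | u235 o -12.4 z 0.0989 [ 45  72 124]
60 u253 o -13.8 z 0.0975 [ 34  71 126] | u235 o -14.1 z 0.0994 [ 44  74 130]
```

View pics/w16.png

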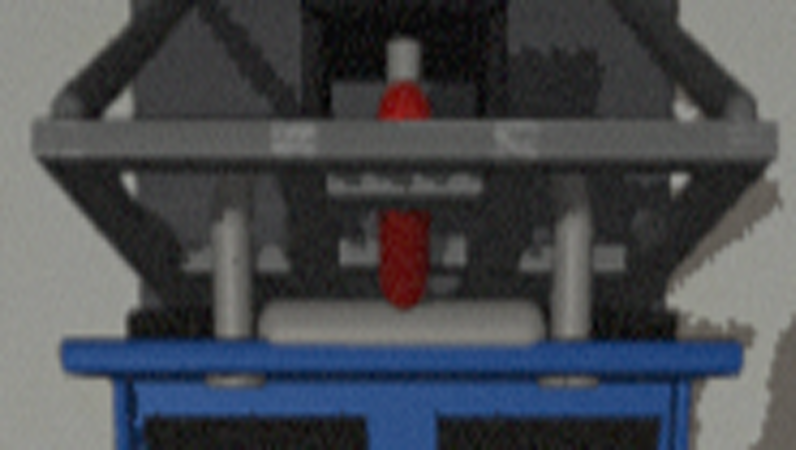

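```bash
python3 - <<'E'
from h import *
c=cam('wrist');P=cloud(c);s,q,R=tool()
x=np.array([np.cos(np.radians(17.8)),np.sin(np.radians(17.8))])
def row(us,vs):
    for v in vs: print(v,[( (P[v,u,:2]@x*1000-669.7).round(1),(P[v,u,2]*1000).round(0),int(c['frame'][v,u].max())) for u in us])
row([195,204,296-0,305],range(46,62,2))
# tray floor / side rims plane: pitch of shelf
y=np.array([-x[1],x[0]]);o=P[...,:2]@x*1000-669.7; l=P[...,:2]@y*1000-(np.array([627.1,237.4])@y)
h=c['frame'].max(2)
m=(abs(l)>15)&(abs(l)<55)&(o<-25)&(o>-80)&(P[...,2]>.02)&(P[...,2]<.06)&(h<60)
A=np.c_[o[m],l[m],np.ones(m.sum())];f=np.linalg.lstsq(A,P[m][:,2]*1000,rcond=None)[0];print(m.sum(),"floor pitch deg",np.degrees(np.arctan(f[:2])),f)
E
```

```text
46 [(np.float64(0.0), np.float64(78.0), 34), (np.float64(-0.0), np.float64(78.0), 36), (np.float64(-2.1), np.float64(93.0), 87), (np.float64(-0.0), np.float64(79.0), 38)]
48 [(np.float64(0.0), np.float64(65.0), 52), (np.float64(-0.1), np.float64(66.0), 38), (np.float64(-3.7), np.float64(93.0), 85), (np.float64(-0.1), np.float64(67.0), 41)]
50 [(np.float64(5.6), np.float64(9.0), 68), (np.float64(0.1), np.float64(51.0), 35), (np.float64(-5.4), np.float64(94.0), 88), (np.float64(0.0), np.float64(52.0), 37)]
52 [(np.float64(-2.1), np.float64(53.0), 35), (np.float64(-1.9), np.float64(52.0), 32), (np.float64(-6.7), np.float64(91.0), 84), (np.float64(-1.7), np.float64(51.0), 26)]
54 [(np.float64(-3.9), np.float64(53.0), 29), (np.float64(-3.9), np.float64(53.0), 28), (np.float64(-8.5), np.float64(92.0), 73), (np.float64(-3.7), np.float64(52.0), 23)]
56 [(np.float64(-10.9), np.float64(98.0), 86), (np.float64(-11.0), np.float64(99.0), 81), (np.float64(-10.7), np.float64(97.0), 81), (np.float64(-44.2), np.float64(390.0), 67)]
58 [(np.float64(-12.6), np.float64(99.0), 127), (np.float64(-12.5), np.float64(98.0), 126), (np.float64(-12.5), np.float64(98.0), 121), (np.float64(-12.4), np.float64(98.0), 122)]
60 [(np.float64(-14.2), np.float64(99.0), 125), (np.float64(-14.2), np.float64(98.0), 128), (np.float64(-14.1), np.float64(99.0), 121), (np.float64(-13.9), np.float64(96.0), 124)]
3276 floor pitch deg [ 4.41792486 -0.01825192] [ 7.72605142e-02 -3.18556128e-04  4.29977603e+01]
```

The buffers rest on the rack (gap under 2 mm), the tab axis is at z≈0.089 (0.091 nominal), and the catch nose stands out over the ridge. The shelf droops forward about 4°, which is the hook play taken up. The orange shelf hasn't been touched, so I'll hand in.

```bash
python3 -c "
from h import *
d=cam('side');P=cloud(d);h=cv2.cvtColor(d['frame'],cv2.COLOR_RGB2HSV)
m=(P[...,2]>.094)&(P[...,2]<.12)&(P[...,0]>.37)&(P[...,0]<.53)&(P[...,1]>-.37)&(P[...,1]<-.16);print(P[m].mean(0))
print(arm.get_state()['time']);arm.job_done()"
```

```text
[ 0.42922127 -0.27220031  0.10136053]
16.25
the job is handed in; nothing more can be done
```

The blue shelf is hanging on the rack with the red catch out over it. I released it and handed the job in at about 16 s of the 35 s allowed.

I gripped it by the upright plate and passed both tabs through the wide parts of the slots. I then lowered it in small steps and pushed it home with about 25 N.

**Last checks after letting go:**
- **Tabs:** both are through the slots at the bottom, with the tab axis at z ≈ 0.089 m against 0.091 m nominal.
- **Back:** the buffers rest on the rack to within 1–2 mm.
- **Catch:** it is back at its rest position, and its nose stands above and about 1.5 mm over the steel ridge.
- **Orange shelf:** it has not moved, to within 1 mm of its first measurement.
- **Clearance:** the arm is clear and touching nothing.

**Less clear-cut points:**
- **Tilt:** released, the shelf droops forward about 4°. I take this as normal play in the hooks, but it cuts the overlap between catch and ridge.
- **Pull-up test:** a pull of about 6 N only tipped the shelf. It looked latched, but the force did not rise sharply enough to prove it.
- **Grip width:** the gripper read 8 mm on the 12 mm plate, though the grip held without visible slip.

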